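# Clamp the second scraper in the turnbuckle clamp

### The arm

A 6-joint arm with a two-finger parallel gripper is mounted at the origin on a cart in front of the work surface, level with it; the furniture and walls round the work are solid. World frame = base frame: x ahead of the robot, y to its left, z up, the work surface at z = 0. Lengths are in m, angles in rad, forces in N, time in s.
With the tool pointing down it reaches from about 0.375 to 0.825 m from the base axis. Payload 5.5 kg.
Tool frame: the origin (TCP) lies midway between the tips of the shut fingers; the grasp point (between the pads) lies 19 mm behind it; z points along the fingers, y is the line along which they close (so a half turn about z gives the same grasp; the last joint's range is limited). The gripper opens to 85 mm and grips with 20 to 120 N. Pads are 22 mm wide; open, the fingers measure 114 mm over their backs; the gripper's body (76 mm by 85 mm) begins 54 mm behind the grasp point. The pads swing forward as they close: fully open they stand 13 mm farther back than shut.
Start: joints at [-1.277, 0.314, -0.047, 1.21, 0, 1.571], TCP at [0.174, -0.574, 0.231] pointing down, gripper open.
Joint ranges: [-2.67, 2.67], [-0.69, 1.73], [-1.03, 1.25], [-2.08, 2.16], [-1.42, 1.45], [-3.14, 3.14]. Speed limits (rad/s): [2.39, 2.39, 3.01, 3.14, 3.14, 3.14].

### API

Orientations are given as a 3x3 rotation matrix whose columns are the frame's x, y, z axes.
In Python, from cell import sensors, optics, close_job gives the robot as it stands.
- The arm moves only by the shell command python3 -m inch 'ROWS' [OPENING] [FORCE]. ROWS is JSON, a list of rows, each an object of numbers: "tx", "ty", "tz": the shift along the tool's x, y, z in mm; "wx", "wy", "wz": the turn, a rotation vector about the tool's x, y, z in rad. In form: [{"tx": .., "ty": .., "tz": .., "wx": .., "wy": .., "wz": ..}, ...]. A call has 1 to 8 rows; each row shifts and turns the commanded pose from where the row before left it, along the tool's axes as they then stand; what a row does not reach is not made up. A row lasts 1/10 s, in which the tool goes at most 50 mm and 8.59 degrees, less where a joint would pass 70% of its speed; a pose out of reach is approached as far as the arm can. A call with a gripper value outside its range is refused whole. OPENING is the finger opening in mm, from 0 to 85.4, set as the call begins (- or left out, the last holds). The fingers move at their own pace and stop on an object; FORCE is the grip in N (left out, the last holds). Time passes only in rows, so rows that do not move let the fingers close. It gives the time, the measured TCP pose, the force, the opening and the grip force at its end, in the units of the state.
- sensors.get_state(): the state, without advancing time (a new reading comes with each control period).
- optics.grab_frame(name): name is "side" or "top" or "wrist"; returns the picture (400x640x3 uint8, red, green, blue); there is no depth.
- optics.camera_model(name): a dict with "vertical_fov" (degrees; the focal length in pixels is half the picture's height over the tangent of half this angle, whatever the lens; pixels are square), "cx", "cy" (the principal point, pixels), "T" (4x4, takes a point from camera to world coordinates). Camera axes: x right, y down, z forward; pixel columns grow to the right and rows downward; lengths in m; the calibration is good to about 2 mm. A picture is of the moment at which its call begins: read the wrist's pose just before it. camera_model takes no time and is no camera call; for the wrist camera it gives the pose at the moment of the call.
- close_job(): hands the job in; it is judged then, once.
The state is a dict: "time_s": time; "qpos": joint angles; "joint_velocities": joint speeds; "effort": joint torques, N m; "position": TCP position; "ee_rot": TCP orientation; "ft_force": force on the tool from outside, world axes, zero at the start; "moment": the same for the moment, N m; "finger_gap": finger opening in m; "finger_force": force on a finger pad.
Only numpy, scipy, OpenCV 4.12 (cv2) and the standard library are available. Lean on these libraries where they do the work, as an engineer would, in place of code of your own. Each camera call takes 0.05 s, during which the arm holds its last target. There are 200 camera calls.

### The job

Take the scraper out of the sloping wooden rest and stand it upright, blade down, in the empty slot at the near end of the blue clamp, with the blade edge resting on the ledge, and let go. Then turn the brass turnbuckle sleeve, its top moving to your right, until it is fully home at its stop and both jaws hold their scrapers firmly and upright. Leave the scraper that already stands in the far slot in its place, and do not knock or push the bottles, tubes, pot and tape about.

Things in the scene. Friction and masses are not known exactly. Their poses are not given: they have to be found in the camera images.
- clamp: tool clamp, fixed: blue base 100 x 270 x 14 mm, two blue posts 72 mm wide in x, 122 mm high, outer faces at y = +-87 mm, a brass turnbuckle sleeve between them (axis along y) and a steel jaw with a rubber pad outside each post, also 122 mm high, ends at y = +-125 mm. Origin: centre of the underside; x across, to the robot's right; y along the sleeve, away from the robot
- sleeve (a joint): turn of the sleeve, rad, about the clamp's +y: 0 open, 2.2 at its stop; starts at 0 to 0.3. Grows as the sleeve's top moves to the clamp's +x (the robot's right). Each rad draws both jaws in by 4.8 mm. Stays where left (friction 0.1 Nm); as the sprung pads (2.5 N a mm, 4 mm of give) meet the blades it stiffens to about 0.15 Nm
- sleeve_mid (a point): middle of the level brass sleeve, on its axis, 63 mm above the table: hexagonal, 26 mm across flats, 56 mm long along y, then 40 mm of bare rod to each post. The frame turns with it: flats face along its own z (red stripe on the +z one) and every 60 degrees. To turn it, grip across it and swing the tool about its axis; there is room to tilt 40 degrees either way
- slot_near (a point): empty slot at the clamp's -y end, nearer to the robot: point on the post's outer face, mid-width, on the steel ledge (74 mm above the table, 40 mm long in x) that is the slot's floor. Axes as the clamp's. The slot reaches from here 11 mm (less 4.8 mm per rad of sleeve) towards -y, to the jaw's pad, and 48 mm up; it is open at the top and at its x ends
- slot_far (a point): occupied slot at the clamp's +y end, farther from the robot: point on that post's outer face, at the middle of the ledge; axes as the clamp's; the slot extends towards its +y
- scraper: paint scraper in the rest, brown wooden handle, steel blade, 190 x 60 x 16 mm, 80 g. Origin: mid-length on its flat underside; x towards the blade's edge (x = +95 mm), y across, z towards the upper side. Handle x = -95 to +11 mm, 34 wide, z 0 to 15. Blade 60 wide at the edge, 1.3 thick, rising from z = 1 at the edge to z = 7 mm at the handle (about 4 degrees)
- scraper_grip (a point): point in the middle of the handle's thickness, 30 mm from its end (scraper x = -65, z = 7.5 mm); axes as the scraper's
- scraper_tip (a point): middle of that scraper's blade edge; axes as the scraper's
- scraper_in: second scraper of the same make, which already stands loosely, blade down, in the far slot; frame as for scraper
- rest: sloping wooden rest, fixed: base 124 x 84 mm, a board 76 mm wide and 128 mm long that leans 35 degrees from vertical, its top towards its -x, with a toe ledge (7 mm lip) and side lips. The scraper lies on the board, underside down, blade edge on the ledge; the last 60 mm of its handle stand free. Origin: on the table below the board's toe
- bottle_rose: bystander: round white and pink bottle, 72 mm across, 130 mm high; origin under its centre (so for all bystanders)
- tube_violet: bystander: lying white and violet paint tube, 96 x 48 x 30 mm
- tube_red: bystander: lying white and red paint tube, 96 x 51 x 32 mm
- tape_roll: bystander: lying roll of masking tape, 104 mm across, 24 mm high
- bottle_varnish: bystander: small white bottle with an orange line, 44 mm across, 98 mm high
- pot_red: bystander: dark red pot with a pink lid, 57 mm across, 60 mm high
- scraper_in_tip (a point): middle of the second scraper's blade edge; axes as that scraper's
- pad_near: sprung rubber pad of the jaw at the near slot, 66 x 4 x 46 mm, in front of the steel jaw; its frame moves with it (the origin itself lies near the clamp's)
- pad_far: the same at the far slot

How it is judged:
By the outcome, as a careful person would: the job done as asked, in the order asked, and still so for the second after the job is handed in, with the robot touching nothing.
It also fails if it takes over 70 s, if anything falls off the work surface, if the arm or the gripper's body presses on something with over 40 N, if the wrist force passes 120 N, or if a joint passes its speed limit or range.

## Working session

There is one attempt and no reset: what is moved stays moved. The work goes in short steps, Python scripts to look and compute and a shell command to move; the robot and the scene stay as the last step left them, time stands still between calls to the robot, and variables do not carry over. Pictures are saved under pics/ and viewed, at most 10 in all, crops included, and the job is handed in when it is done.

```bash
mkdir -p pics; ls
python3 - <<'E'
from cell import sensors, optics
import cv2,numpy as np
np.set_printoptions(precision=4,suppress=True)
for n in ["side","top"]:
    m=optics.camera_model(n); print(n,m["vertical_fov"],m["cx"],m["cy"]); print(np.array(m["T"]))
    cv2.imwrite(f"pics/{n}0.png",optics.grab_frame(n)[:,:,::-1])
s=sensors.get_state(); print(s["time_s"],s["position"],s["ee_rot"],s["finger_gap"])
E
```

```text
pics
side 54.39793235551746 323.0379301364022 206.17367575560792
[[-0.8979 -0.2651  0.3514  0.1679]
 [-0.4401  0.5434 -0.7148  0.7661]
 [-0.0015 -0.7965 -0.6046  0.781 ]
 [ 0.      0.      0.      1.    ]]
top 45.982406303378376 321.1933209765351 197.0614885311242
[[ 0.0083 -0.9905  0.1373  0.3695]
 [-1.     -0.0082  0.0019 -0.0263]
 [-0.0008 -0.1373 -0.9905  1.3897]
 [ 0.      0.      0.      1.    ]]
0.1 [ 0.1736 -0.5738  0.2305] [[ 0.9571  0.2897 -0.0004]
 [ 0.2897 -0.9571  0.0014]
 [ 0.     -0.0015 -1.    ]] 0.08546188276062366
```

View pics/top0.png

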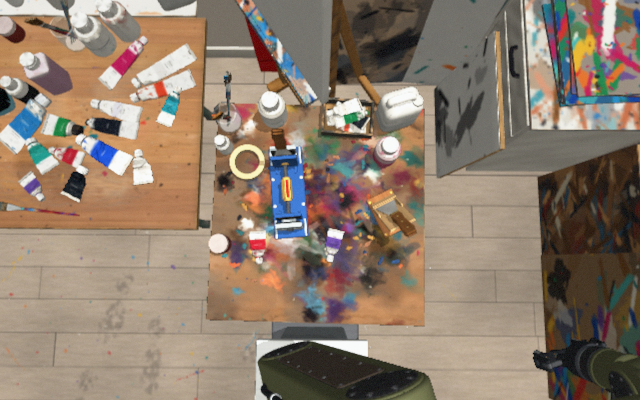

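View pics/side0.png

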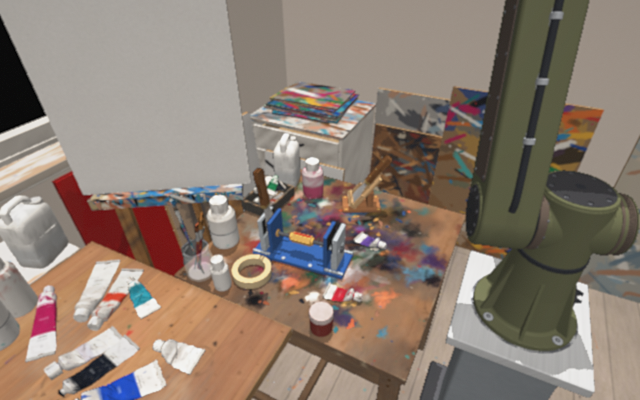

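The top view shows the clamp around (288,192) and the rest with the scraper around (395,215). The side view has the clamp around (300,250) and the scraper around (375,180). Next I enlarge both.

Run:
```python
import cv2
a=cv2.imread("pics/top0.png")[125:250,260:420]; cv2.imwrite("pics/topc.png",cv2.resize(a,None,fx=4.8,fy=4.8,interpolation=cv2.INTER_CUBIC))
a=cv2.imread("pics/side0.png")[145:285,240:410]; cv2.imwrite("pics/sidec.png",cv2.resize(a,None,fx=4.2,fy=4.2,interpolation=cv2.INTER_CUBIC))
```

```text
(no output)
```

View pics/topc.png

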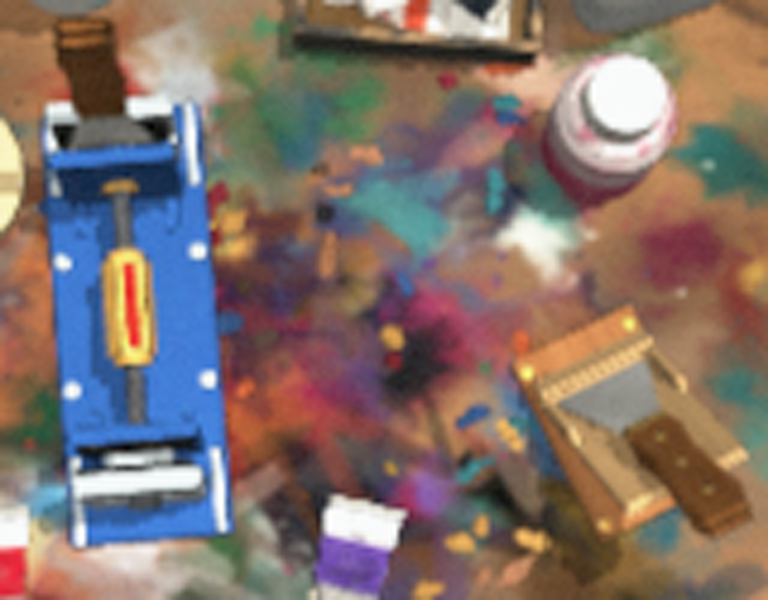

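View pics/sidec.png

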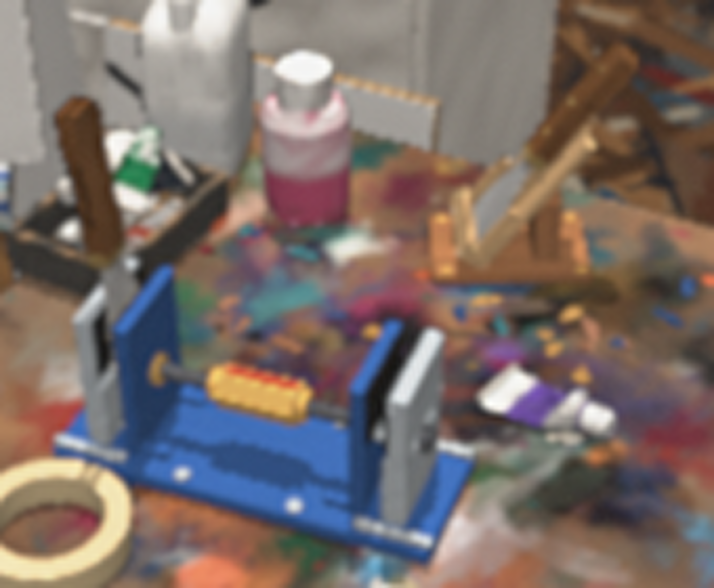

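Top crop (4.8x) shows these points:
- Clamp base corners: near-left (76,546), near-right (231,530), far-right (201,102).
- Red stripe of the sleeve: middle (131,305), so the sleeve is near 0.
- Rest front corners: (520,372) and (632,310).
- Handle end corners: about (710,535) and (751,500).

Side crop (4.2x) shows these points:
- Clamp base corners: near-left (430,548), near-right (473,460), far-left (57,440).
- Handle end: (607,45) and (637,62).

```bash
cat > h.py <<'E'
import numpy as np
from scipy.linalg import expm,logm
from scipy.optimize import least_squares
from scipy.spatial.transform import Rotation as Ro
from cell import sensors,optics
np.set_printoptions(precision=4,suppress=True)
def cam(n):
    m=optics.camera_model(n); return (200/np.tan(np.radians(m["vertical_fov"])/2),m["cx"],m["cy"],np.array(m["T"]))
def proj(c,P):
    f,cx,cy,T=c; q=(np.atleast_2d(P)-T[:3,3])@T[:3,:3]; return np.c_[cx+f*q[:,0]/q[:,2],cy+f*q[:,1]/q[:,2]]
def onz(c,uv,z):
    f,cx,cy,T=c; d=T[:3,:3]@[(uv[0]-cx)/f,(uv[1]-cy)/f,1]; return T[:3,3]+d*(z-T[2,3])/d[2]
def tri(cs,uvs):
    A=np.zeros((3,3));b=np.zeros(3)
    for c,uv in zip(cs,uvs):
        f,cx,cy,T=c; d=T[:3,:3]@[(uv[0]-cx)/f,(uv[1]-cy)/f,1]; d/=np.linalg.norm(d); M=np.eye(3)-np.outer(d,d); A+=M;b+=M@T[:3,3]
    return np.linalg.solve(A,b)
def cur():
    s=sensors.get_state(); T=np.eye(4);T[:3,:3]=s["ee_rot"];T[:3,3]=s["position"]; return T
def pose(p,R):
    T=np.eye(4);T[:3,:3]=R;T[:3,3]=p; return T
def rows(Tt,T0=None,n=None):
    """equal rows (constant twist) taking T0 to Tt"""
    T0=cur() if T0 is None else T0
    D=np.linalg.inv(T0)@Tt; ang=Ro.from_matrix(D[:3,:3]).magnitude()
    if n is None: n=max(1,int(np.ceil(max(np.linalg.norm(D[:3,3])/.045,ang/.14))))
    d=np.real(expm(logm(D)/n)); w=Ro.from_matrix(d[:3,:3]).as_rotvec()
    print(n,"rows of t(mm)",np.round(d[:3,3]*1e3,1),"w",np.round(w,4)); return n
def down(a,tilt=None):
    """tool pointing down, closing axis y at world azimuth a"""
    y=np.array([np.cos(a),np.sin(a),0]);z=np.array([0,0,-1.]);return np.c_[np.cross(y,z),y,z]
def clampT(x,y,a): # a: azimuth of clamp y axis
    yy=np.array([np.cos(a),np.sin(a),0]);zz=np.array([0,0,1.]); return pose([x,y,0],np.c_[np.cross(yy,zz),yy,zz])
def tf(T,P): return np.atleast_2d(P)@T[:3,:3].T+T[:3,3]
E
python3 - <<'E'
from h import *
t,s=cam("top"),cam("side")
U=lambda u,v:np.array([260+(u+.5)/4.8-.5,125+(v+.5)/4.8-.5])
V=lambda u,v:np.array([240+(u+.5)/4.2-.5,145+(v+.5)/4.2-.5])
obs=[(t,(-50,-135,14),U(76,546)),(t,(50,-135,14),U(231,530)),(t,(50,135,14),U(201,102)),(t,(0,0,76),U(131,305)),
(s,(-50,-135,14),V(430,545)),(s,(50,-135,14),V(473,460)),(s,(-50,135,14),V(57,440))]
f=lambda p:np.concatenate([(proj(c,tf(clampT(*p),np.array(P)/1e3))[0]-uv) for c,P,uv in obs])
r=least_squares(f,[.55,.05,0]);print("clamp",r.x,np.round(r.fun.reshape(-1,2),1))
for uv in [(520,372),(632,310),(749,455),(612,530)]: print(onz(t,U(*uv),0.0)[:2])
print("handle end", tri([t,s],[U(731,518),V(625,56)]),tri([t,s],[U(710,535),V(607,45)]),tri([t,s],[U(751,500),V(637,62)]))
for uv in [(245,200),(338,228),(329,262),(388,150),(246,162),(222,142),(219,243),(257,247)]: print(uv,onz(t,uv,.03)[:2])
E
```

```text
clamp [0.5754 0.0728 0.0824] [[-1.   0.3]
 [ 1.   1.1]
 [ 0.9  0.1]
 [ 0.2  0.3]
 [-0.8  1.5]
 [ 0.6 -2.8]
 [-1.8  0.7]]
[ 0.5481 -0.1627]
[ 0.5876 -0.2324]
[ 0.4978 -0.3034]
[ 0.4509 -0.2185]
handle end [ 0.4474 -0.2582  0.1753] [ 0.4466 -0.241   0.1925] [ 0.4503 -0.2736  0.1626]
(245, 200) [0.5475 0.198 ]
(338, 228) [ 0.4682 -0.0729]
(329, 262) [ 0.3708 -0.0475]
(388, 150) [ 0.6999 -0.2198]
(246, 162) [0.6603 0.1985]
(222, 142) [0.7201 0.2714]
(219, 243) [0.4223 0.2689]
(257, 247) [0.4117 0.1594]
```

```bash
cat >> h.py <<'E'
def scrR(yaw): # scraper axes in the rest
    c,s=np.cos(yaw),np.sin(yaw);a=np.radians(35);X=lambda h,v:np.array([h*c,h*s,v])
    return np.c_[X(np.sin(a),-np.cos(a)),[-s,c,0],X(np.cos(a),np.sin(a))]
def gripR(S): # tool z along scraper x, tool y along scraper z
    return np.c_[S[:,1],S[:,2],S[:,0]]@np.diag([1,1,1])
E
python3 - <<'E'
from h import *
T0=cur();Tw=cam("wrist")[3];print("wrist cam in tool\n",np.linalg.inv(T0)@Tw)
S=scrR(np.radians(30));R=np.c_[np.cross(S[:,2],S[:,0]),S[:,2],S[:,0]];print(R,np.linalg.det(R))
e=np.array([.447,-.258,.175]);Tt=pose(e-.12*S[:,0],R)
n=rows(Tt)
D=np.linalg.inv(T0)@Tt
for k in np.linspace(0,1,5): print((T0@np.real(expm(logm(D)*k)))[:3,3])
E
```

```text
wrist cam in tool
 [[-0.0007 -0.9493 -0.3145  0.0801]
 [ 1.     -0.0008  0.0001 -0.0003]
 [-0.0003 -0.3145  0.9493 -0.1415]
 [ 0.      0.      0.      1.    ]]
[[-0.5     0.7094  0.4967]
 [ 0.866   0.4096  0.2868]
 [-0.      0.5736 -0.8192]] 0.9999999999999999
14 rows of t(mm) [28.7  5.9  1.4] w [-0.0311  0.039  -0.1241]
[ 0.1736 -0.5738  0.2305]
[ 0.2723 -0.549   0.2309]
[ 0.3503 -0.4847  0.2429]
[ 0.3914 -0.3932  0.2597]
[ 0.3874 -0.2924  0.2733]
```

```bash
R='{"tx":28.7,"ty":5.9,"tz":1.4,"wx":-0.0311,"wy":0.039,"wz":-0.1241}'
python3 -m inch '[{"tx":28.7,"ty":5.9,"tz":1.4,"wx":-0.0311,"wy":0.039,"wz":-0.1241},{"tx":28.7,"ty":5.9,"tz":1.4,"wx":-0.0311,"wy":0.039,"wz":-0.1241},{"tx":28.7,"ty":5.9,"tz":1.4,"wx":-0.0311,"wy":0.039,"wz":-0.1241},{"tx":28.7,"ty":5.9,"tz":1.4,"wx":-0.0311,"wy":0.039,"wz":-0.1241},{"tx":28.7,"ty":5.9,"tz":1.4,"wx":-0.0311,"wy":0.039,"wz":-0.1241},{"tx":28.7,"ty":5.9,"tz":1.4,"wx":-0.0311,"wy":0.039,"wz":-0.1241},{"tx":28.7,"ty":5.9,"tz":1.4,"wx":-0.0311,"wy":0.039,"wz":-0.1241}]' 45 30
python3 -m inch '[{"tx":28.7,"ty":5.9,"tz":1.4,"wx":-0.0311,"wy":0.039,"wz":-0.1241},{"tx":28.7,"ty":5.9,"tz":1.4,"wx":-0.0311,"wy":0.039,"wz":-0.1241},{"tx":28.7,"ty":5.9,"tz":1.4,"wx":-0.0311,"wy":0.039,"wz":-0.1241},{"tx":28.7,"ty":5.9,"tz":1.4,"wx":-0.0311,"wy":0.039,"wz":-0.1241},{"tx":28.7,"ty":5.9,"tz":1.4,"wx":-0.0311,"wy":0.039,"wz":-0.1241},{"tx":28.7,"ty":5.9,"tz":1.4,"wx":-0.0311,"wy":0.039,"wz":-0.1241},{"tx":28.7,"ty":5.9,"tz":1.4,"wx":-0.0311,"wy":0.039,"wz":-0.1241},{}]'
python3 - <<'E'
from h import *
import cv2
s=sensors.get_state();print(s["qpos"],cur())
np.save("w1.npy",cam("wrist")[3]);cv2.imwrite("pics/w1.png",optics.grab_frame("wrist")[:,:,::-1])
print(optics.camera_model("wrist")["vertical_fov"])
E
```

```text
time_s: 0.8
position: [0.3514, -0.4841, 0.2434]
ee_rot: [[0.359, 0.872, 0.333], [0.922, -0.387, 0.021], [0.147, 0.299, -0.943]]
ft_force: [-0.4, -0.5, -0.2]
finger_gap: 0.045
finger_force: 0.0
[-1.114   0.1844 -0.2326  1.0192  0.3129  0.8724] [[ 0.359   0.8721  0.3326  0.3514]
 [ 0.9216 -0.3875  0.0211 -0.4841]
 [ 0.1473  0.2989 -0.9428  0.2434]
 [ 0.      0.      0.      1.    ]]
64.73756998383911$[7]: bad value
```

View pics/w1.png

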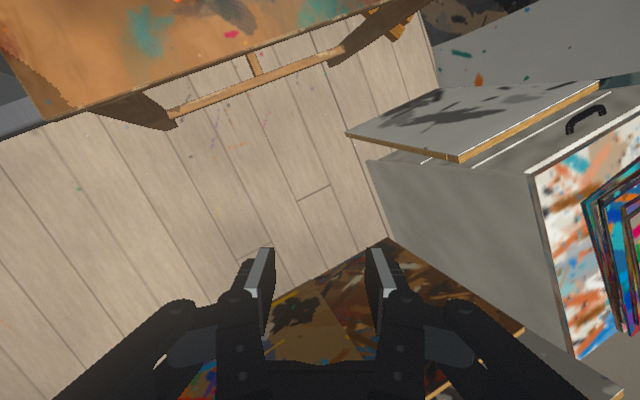

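The second half was refused because of the empty row, so this picture only shows the floor beside the table. I'm continuing the move.

```bash
python3 -m inch '[{"tx":28.7,"ty":5.9,"tz":1.4,"wx":-0.0311,"wy":0.039,"wz":-0.1241},{"tx":28.7,"ty":5.9,"tz":1.4,"wx":-0.0311,"wy":0.039,"wz":-0.1241},{"tx":28.7,"ty":5.9,"tz":1.4,"wx":-0.0311,"wy":0.039,"wz":-0.1241},{"tx":28.7,"ty":5.9,"tz":1.4,"wx":-0.0311,"wy":0.039,"wz":-0.1241},{"tx":28.7,"ty":5.9,"tz":1.4,"wx":-0.0311,"wy":0.039,"wz":-0.1241},{"tx":28.7,"ty":5.9,"tz":1.4,"wx":-0.0311,"wy":0.039,"wz":-0.1241},{"tx":28.7,"ty":5.9,"tz":1.4,"wx":-0.0311,"wy":0.039,"wz":-0.1241},{"tx":0}]'
python3 - <<'E'
from h import *
import cv2
s=sensors.get_state();print(s["qpos"],cur())
np.save("w1.npy",cam("wrist")[3]);cv2.imwrite("pics/w2.png",optics.grab_frame("wrist")[:,:,::-1])
cv2.imwrite("pics/w2b.png",cv2.resize(cv2.imread("pics/w2.png"),(800,500),interpolation=cv2.INTER_CUBIC))
E
```

```text
[-1.1119  0.1821 -0.2351  1.02    0.3167  0.8683] [[ 0.3526  0.8737  0.3353  0.3527]
 [ 0.9238 -0.3822  0.0245 -0.4813]
 [ 0.1496  0.3011 -0.9418  0.2438]
 [ 0.      0.      0.      1.    ]]$[7]: bad value
```

View pics/w2b.png

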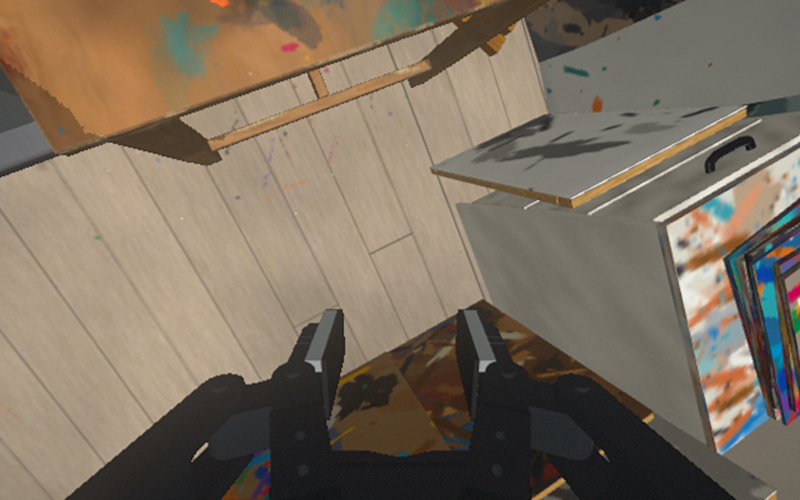

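Same floor view: the row with a single key was also refused. I'll give all six keys from here on.

```bash
python3 -m inch '[{"tx":28.7,"ty":5.9,"tz":1.4,"wx":-0.0311,"wy":0.039,"wz":-0.1241},{"tx":28.7,"ty":5.9,"tz":1.4,"wx":-0.0311,"wy":0.039,"wz":-0.1241},{"tx":28.7,"ty":5.9,"tz":1.4,"wx":-0.0311,"wy":0.039,"wz":-0.1241},{"tx":28.7,"ty":5.9,"tz":1.4,"wx":-0.0311,"wy":0.039,"wz":-0.1241},{"tx":28.7,"ty":5.9,"tz":1.4,"wx":-0.0311,"wy":0.039,"wz":-0.1241},{"tx":28.7,"ty":5.9,"tz":1.4,"wx":-0.0311,"wy":0.039,"wz":-0.1241},{"tx":28.7,"ty":5.9,"tz":1.4,"wx":-0.0311,"wy":0.039,"wz":-0.1241},{"tx":0,"ty":0,"tz":0,"wx":0,"wy":0,"wz":0}]'
python3 - <<'E'
from h import *
import cv2
s=sensors.get_state();print(s["qpos"],cur())
np.save("w3.npy",cam("wrist")[3]);cv2.imwrite("pics/w3.png",optics.grab_frame("wrist")[:,:,::-1])
cv2.imwrite("pics/w3b.png",cv2.resize(cv2.imread("pics/w3.png"),(800,500),interpolation=cv2.INTER_CUBIC))
S=scrR(np.radians(30));e=np.array([.447,-.258,.175]);print(proj(cam("wrist"),e)*1.25)
E
```

```text
time_s: 1.7
position: [0.3865, -0.2909, 0.2733]
ee_rot: [[-0.5, 0.711, 0.495], [0.866, 0.409, 0.287], [0.002, 0.573, -0.82]]
ft_force: [-0.8, -0.8, -0.1]
finger_gap: 0.0449
finger_force: 0.0
[-1.0477  0.0328 -0.4262  1.1137  0.6096 -0.0001] [[-0.4996  0.7107  0.4952  0.3865]
 [ 0.8662  0.4087  0.2874 -0.2909]
 [ 0.0019  0.5726 -0.8199  0.2733]
 [ 0.      0.      0.      1.    ]]
[[401.9964 240.2419]]
```

View pics/w3b.png

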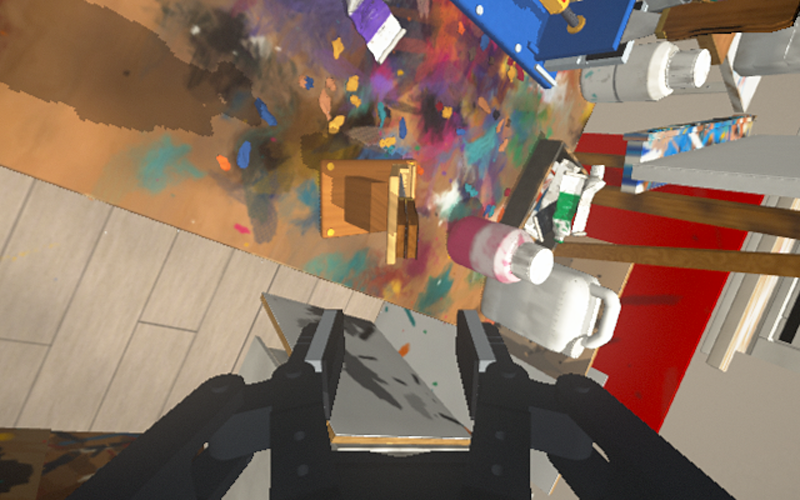

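The wrist view (1.25x) looks nearly along the scraper. The handle's end face spans columns about 397 to 418 and rows about 204 to 258, and the board edge is just left at 386 to 396. The clamp is at the upper right.

Run:
```python
from h import *
import cv2
t,s,w=cam("top"),cam("side"),cam("wrist")
U=lambda u,v:np.array([260+(u+.5)/4.8-.5,125+(v+.5)/4.8-.5]);V=lambda u,v:np.array([240+(u+.5)/4.2-.5,145+(v+.5)/4.2-.5])
e=tri([t,s,w],[U(725,513),V(624,56),np.array([408,231])/1.25]);print(e)
for c in (t,s,w): print(proj(c,e))
e2=tri([t,w],[U(725,513),np.array([408,231])/1.25]);print(e2)
# candidate model overlay: corners of handle end and blade, as wrist px*1.25
S=scrR(np.radians(30))
o=e-S@[-.095,0,.0075]
P=np.array([[-95,-17,0],[-95,17,0],[-95,17,15],[-95,-17,15],[11,17,15],[95,30,1],[95,-30,1]])/1e3
print(np.round(proj(w,o+P@S.T)*1.25));print(np.round((proj(t,o+P@S.T)-[259.6,124.6])*4.8))
print(np.round((proj(s,o+P@S.T)-[239.6,144.6])*4.2));print(o,o+S@[.095,0,.001])
im=cv2.imread("pics/w3.png")
for r in range(150,216,6): print(r*1.25,[tuple(int(v) for v in im[r,c]) for c in range(308,342,3)])
```

```text
[ 0.4478 -0.2527  0.1779]
[[409.9623 232.3847]]
[[387.7305 157.9924]]
[[326.6641 187.696 ]]
[ 0.4495 -0.2526  0.1752]
[[398. 258.]
 [397. 211.]
 [419. 211.]
 [419. 258.]
 [414. 185.]
 [400. 161.]
 [400. 213.]]
[[753. 512.]
 [699. 543.]
 [690. 523.]
 [745. 491.]
 [610. 440.]
 [543. 410.]
 [628. 362.]]
[[625.  49.]
 [635.  73.]
 [619.  63.]
 [610.  40.]
 [527. 167.]
 [476. 261.]
 [467. 216.]]
[ 0.4896 -0.2285  0.0958] [ 0.5375 -0.2009  0.0185]
187.5 [(55, 103, 161), (83, 136, 178), (139, 226, 252), (144, 234, 255), (88, 92, 96), (87, 125, 155), (105, 172, 221), (101, 164, 212), (72, 130, 197), (83, 120, 175), (85, 121, 176), (83, 115, 174)]
195.0 [(55, 105, 164), (81, 133, 173), (104, 169, 219), (114, 188, 233), (89, 93, 99), (115, 120, 122), (108, 178, 228), (113, 186, 234), (67, 113, 181), (82, 115, 177), (91, 123, 181), (100, 111, 172)]
202.5 [(58, 107, 166), (79, 125, 162), (98, 160, 207), (105, 167, 216), (36, 61, 92), (28, 48, 75), (36, 58, 87), (35, 59, 88), (67, 103, 160), (84, 115, 172), (79, 105, 167), (120, 125, 184)]
210.0 [(56, 105, 164), (87, 143, 183), (103, 165, 215), (
[... 780 characters left out ...]
), (41, 96, 157), (35, 60, 92), (42, 83, 129), (49, 107, 168), (45, 97, 154), (86, 83, 136), (71, 90, 144), (75, 96, 147)]
247.5 [(98, 135, 177), (115, 191, 235), (122, 201, 241), (45, 93, 147), (50, 105, 165), (36, 63, 95), (38, 82, 131), (45, 99, 160), (42, 83, 127), (77, 75, 144), (75, 70, 139), (73, 65, 140)]
255.0 [(86, 119, 156), (123, 204, 243), (131, 221, 251), (36, 82, 135), (43, 97, 156), (38, 57, 81), (45, 101, 160), (49, 108, 167), (37, 65, 99), (73, 68, 141), (73, 61, 138), (76, 77, 154)]
262.5 [(83, 113, 155), (124, 207, 247), (137, 228, 255), (76, 113, 156), (77, 112, 157), (73, 85, 150), (75, 83, 143), (75, 73, 140), (75, 64, 139), (72, 61, 134), (74, 65, 142), (78, 91, 161)]
```

Run:
```python
from h import *
T=cur();S=scrR(np.radians(30));e=np.array([.4485,-.2555,.1765])
print("to TCP goal, tool axes mm",T[:3,:3].T@(e+.047*S[:,0]-T[:3,3])*1e3, "end", T[:3,:3].T@(e-T[:3,3])*1e3)
```

```text
to TCP goal, tool axes mm [  1.6782   3.3932 167.5628] end [  1.6148   3.3002 120.5629]
```

```bash
python3 -m inch '[{"tx":1.6,"ty":3.4,"tz":40,"wx":0,"wy":0,"wz":0},{"tx":0,"ty":0,"tz":40,"wx":0,"wy":0,"wz":0},{"tx":0,"ty":0,"tz":30,"wx":0,"wy":0,"wz":0},{"tx":0,"ty":0,"tz":30,"wx":0,"wy":0,"wz":0},{"tx":0,"ty":0,"tz":27,"wx":0,"wy":0,"wz":0},{"tx":0,"ty":0,"tz":0,"wx":0,"wy":0,"wz":0}]'
python3 -m inch '[{"tx":0,"ty":0,"tz":0,"wx":0,"wy":0,"wz":0},{"tx":0,"ty":0,"tz":0,"wx":0,"wy":0,"wz":0},{"tx":0,"ty":0,"tz":0,"wx":0,"wy":0,"wz":0},{"tx":0,"ty":0,"tz":0,"wx":0,"wy":0,"wz":0},{"tx":0,"ty":0,"tz":0,"wx":0,"wy":0,"wz":0},{"tx":0,"ty":0,"tz":0,"wx":0,"wy":0,"wz":0}]' 0 40
python3 - <<'E'
from h import *
import cv2
np.save("w4.npy",cam("wrist")[3]);cv2.imwrite("pics/w4.png",optics.grab_frame("wrist")[:,:,::-1])
E
```

```text
time_s: 2.35
position: [0.4721, -0.241, 0.1361]
ee_rot: [[-0.499, 0.712, 0.494], [0.867, 0.408, 0.287], [0.003, 0.571, -0.821]]
ft_force: [0.1, 0.0, -0.6]
finger_gap: 0.0452
finger_force: 0.0
time_s: 2.95
position: [0.4731, -0.2432, 0.1405]
ee_rot: [[-0.499, 0.709, 0.499], [0.867, 0.41, 0.284], [-0.004, 0.574, -0.819]]
ft_force: [-1.7, -0.1, 6.7]
finger_gap: 0.0141
finger_force: 40.0
```

```bash
python3 -m inch '[{"tx":0,"ty":1,"tz":-10,"wx":0,"wy":0,"wz":0},{"tx":0,"ty":4,"tz":-10,"wx":0,"wy":0,"wz":0},{"tx":0,"ty":20,"tz":-10,"wx":0,"wy":0,"wz":0},{"tx":0,"ty":30,"tz":-30,"wx":0,"wy":0,"wz":0},{"tx":0,"ty":40,"tz":-30,"wx":0,"wy":0,"wz":0},{"tx":0,"ty":30,"tz":-30,"wx":0,"wy":0,"wz":0},{"tx":0,"ty":0,"tz":0,"wx":0,"wy":0,"wz":0},{"tx":0,"ty":0,"tz":0,"wx":0,"wy":0,"wz":0}]'
python3 - <<'E'
from h import *
import cv2
print(cur())
print(sensors.get_state()["ft_force"],sensors.get_state()["moment"])
np.save("w5.npy",cam("wrist")[3]);cv2.imwrite("pics/w5.png",optics.grab_frame("wrist")[:,:,::-1])
a=cv2.imread("pics/w4.png");b=cv2.imread("pics/w5.png");cv2.imwrite("pics/w45.png",np.hstack([a[60:320,180:480],b[60:320,180:480]])[:, :])
E
```

```text
time_s: 3.8
position: [0.5013, -0.2259, 0.3104]
ee_rot: [[-0.499, 0.709, 0.498], [0.867, 0.411, 0.283], [-0.004, 0.572, -0.82]]
ft_force: [-0.3, 0.1, -2.1]
finger_gap: 0.0143
finger_force: 39.8
[[-0.499   0.7094  0.4977  0.5013]
 [ 0.8666  0.4113  0.2827 -0.2259]
 [-0.0041  0.5723 -0.82    0.3104]
 [ 0.      0.      0.      1.    ]]
[-0.3122  0.0667 -2.1478] [-0.3696  0.6652  0.0205]
```

View pics/w45.png

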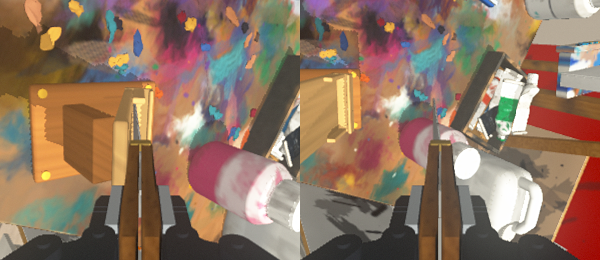

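In the held view, the handle sits between the pads and its front edge is at about row 202 (full-frame pixels). The blade is edge-on, ending at about (314,157). Next I compare this with the nominal grasp and plan the carry.

Run:
```python
from h import *
import cv2
w=list(cam("wrist"));T=cur()
for tz in (140,145,150):
  for dx in (0,4):
    P=np.array([[30+dx,-6.5,tz],[17+dx,-7.5,tz-84],[17+dx,7.5,tz-84]])/1e3
    print(tz,dx,np.round(proj(w,tf(T,P)),1).tolist())
im=cv2.imread("pics/w5.png")
print("rows col 314");print([(r,im[r,314].tolist()) for r in range(146,166,2)]);print([(r,im[r,322].tolist()) for r in range(192,212,2)])
print("cols row170",[(c,im[170,c].tolist()) for c in range(308,324,2)]);print("row 215",[(c,im[215,c].tolist()) for c in range(300,344,3)])
```

```text
140 0 [[314.0, 154.1], [310.2, 196.6], [333.0, 196.6]]
140 4 [[313.9, 149.6], [310.2, 190.8], [333.1, 190.8]]
145 0 [[314.1, 153.1], [310.5, 194.3], [332.7, 194.3]]
145 4 [[314.0, 148.7], [310.4, 188.6], [332.8, 188.6]]
150 0 [[314.1, 152.1], [310.7, 192.1], [332.4, 192.1]]
150 4 [[314.1, 147.8], [310.6, 186.5], [332.5, 186.5]]
rows col 314
[(146, [126, 116, 171]), (148, [126, 122, 181]), (150, [125, 128, 187]), (152, [125, 136, 197]), (154, [122, 144, 206]), (156, [121, 148, 213]), (158, [115, 132, 169]), (160, [112, 117, 124]), (162, [116, 121, 120]), (164, [111, 117, 117])]
[(192, [134, 134, 166]), (194, [194, 199, 227]), (196, [222, 228, 241]), (198, [234, 239, 248]), (200, [90, 113, 128]), (202, [65, 94, 111]), (204, [75, 131, 159]), (206, [57, 70, 91]), (208, [55, 70, 91]), (210, [56, 70, 91])]
cols row170 [(308, [103, 110, 103]), (310, [105, 107, 99]), (312, [87, 87, 117]), (314, [96, 103, 105]), (316, [111, 117, 154]), (318, [170, 116, 84]), (320, [152, 105, 77]), (322, [140, 125, 100])]
row 215 [(300, [159, 165, 179]), (303, [158, 163, 180]), (306, [152, 154, 179]), (309, [54, 74, 103]), (312, [52, 69, 92]), (315, [55, 73, 96]), (318, [57, 65, 78]), (321, [77, 92, 108]), (324, [58, 73, 96]), (327, [61, 77, 98]), (330, [62, 77, 96]), (333, [151, 163, 166]), (336, [165, 175, 181]), (339, [255, 255, 255]), (342, [253, 254, 253])]
```

```bash
cat >> h.py <<'E'
TIP=np.array([-.004,-.0065,.142])
def slotT(C,tip): # tool pose with blade vertical, tip (clamp coords, m)
    R0=np.c_[-C[:3,0],C[:3,1],-C[:3,2]]; R=R0@Ro.from_rotvec([-.0713,0,0]).as_matrix()
    return pose(tf(C,tip)[0]-R@TIP,R)
E
python3 - <<'E'
from h import *
C=clampT(.5754,.0728,.0824);T0=cur();Tt=slotT(C,[0,-.0925,.175]);print(Tt);n=rows(Tt)
D=np.linalg.inv(T0)@Tt
for k in np.linspace(0,1,5): X=T0@np.real(expm(logm(D)*k)); print(X[:3,3],tf(X,TIP)[0])
E
```

```text
[[-0.0823  0.9941  0.071   0.4793]
 [ 0.9966  0.0821  0.0059  0.0689]
 [ 0.      0.0712 -0.9975  0.3171]
 [ 0.      0.      0.      1.    ]]
7 rows of t(mm) [41.  10.5  3.7] w [ 0.0756 -0.021   0.06  ]
[ 0.5006 -0.2253  0.3087] [ 0.5684 -0.191   0.1885]
[ 0.4828 -0.1532  0.3136] [ 0.5375 -0.1306  0.1844]
[ 0.4734 -0.0795  0.3174] [ 0.5128 -0.0673  0.1813]
[ 0.4724 -0.0052  0.319 ] [ 0.4947 -0.0018  0.1785]
[0.4793 0.0689 0.3171] [0.4832 0.0652 0.175 ]
```

```bash
python3 -m inch '[{"tx":41,"ty":10.5,"tz":3.7,"wx":0.0756,"wy":-0.021,"wz":0.06},{"tx":41,"ty":10.5,"tz":3.7,"wx":0.0756,"wy":-0.021,"wz":0.06},{"tx":41,"ty":10.5,"tz":3.7,"wx":0.0756,"wy":-0.021,"wz":0.06},{"tx":41,"ty":10.5,"tz":3.7,"wx":0.0756,"wy":-0.021,"wz":0.06},{"tx":41,"ty":10.5,"tz":3.7,"wx":0.0756,"wy":-0.021,"wz":0.06},{"tx":41,"ty":10.5,"tz":3.7,"wx":0.0756,"wy":-0.021,"wz":0.06},{"tx":41,"ty":10.5,"tz":3.7,"wx":0.0756,"wy":-0.021,"wz":0.06},{"tx":0,"ty":0,"tz":0,"wx":0,"wy":0,"wz":0}]'
python3 -m inch '[{"tx":0,"ty":0,"tz":0,"wx":0,"wy":0,"wz":0},{"tx":0,"ty":0,"tz":0,"wx":0,"wy":0,"wz":0}]'
python3 - <<'E'
from h import *
import cv2
C=clampT(.5754,.0728,.0824);print(cur());rows(slotT(C,[0,-.0925,.175]))
c=cam("wrist");np.save("w6.npy",c[3]);w=optics.grab_frame("wrist")[:,:,::-1];t=optics.grab_frame("top")[:,:,::-1];s=optics.grab_frame("side")[:,:,::-1]
for n,i in zip("wts",(w,t,s)): cv2.imwrite(f"pics/h_{n}.png",i)
P=np.array([[36,-87,122],[-36,-87,122],[-20,-87,74],[20,-87,74],[-36,-112,122],[36,-112,122],[-50,-135,14],[50,-135,14],[-50,135,14],[0,0,76]])/1e3
for n in ("wrist","top","side"): print(n,np.round(proj(cam(n),tf(C,P))).tolist(),"tips",np.round(proj(cam(n),tf(cur(),TIP+np.array([[-.03,0,0],[.03,0,0]])))).tolist())
E
```

```text
time_s: 4.65
position: [0.4801, 0.0738, 0.3143]
ee_rot: [[-0.09, 0.994, 0.064], [0.996, 0.09, 0.007], [0.001, 0.065, -0.998]]
ft_force: [0.4, -1.7, -0.6]
finger_gap: 0.014
finger_force: 39.8
time_s: 4.85
position: [0.4792, 0.0676, 0.3164]
ee_rot: [[-0.082, 0.994, 0.07], [0.997, 0.082, 0.006], [0.0, 0.07, -0.998]]
ft_force: [-0.3, 0.2, -0.6]
finger_gap: 0.0143
finger_force: 39.8
[[-0.0823  0.9942  0.0699  0.4792]
 [ 0.9966  0.0821  0.0058  0.0676]
 [ 0.0001  0.0701 -0.9975  0.3164]
 [ 0.      0.      0.      1.    ]]
1 rows of t(mm) [ 1.3  0.2 -0.7] w [-0.0011 -0.0001 -0.    ]
wrist [[316.0, 205.0], [316.0, 141.0], [313.0, 149.0], [314.0, 180.0], [292.0, 141.0], [294.0, 205.0], [276.0, 120.0], [279.0, 190.0], [467.0, 118.0], [383.0, 164.0]] tips [[314.0, 219.0], [314.0, 158.0]]
top [[301.0, 217.0], [275.0, 219.0], [282.0, 220.0], [296.0, 219.0], [275.0, 228.0], [302.0, 226.0], [274.0, 239.0], [309.0, 236.0], [269.0, 148.0], [287.0, 188.0]] tips [[299.0, 217.0], [276.0, 218.0]]
side [[336.0, 221.0], [326.0, 238.0], [328.0, 247.0], [334.0, 238.0], [336.0, 240.0], [345.0, 223.0], [341.0, 276.0], [353.0, 251.0], [251.0, 250.0], [301.0, 234.0]] tips [[338.0, 206.0], [329.0, 220.0]]
```

Run:
```python
import cv2,numpy as np
w=cv2.imread("pics/h_w.png");s=cv2.imread("pics/h_s.png")
a=cv2.resize(w[90:230,260:420],None,fx=3,fy=3,interpolation=cv2.INTER_CUBIC) # 480x420
b=cv2.resize(s[160:300,290:370],None,fx=4,fy=4,interpolation=cv2.INTER_CUBIC) # 320x560
o=np.zeros((560,800,3),np.uint8);o[:420,:480]=a;o[:,480:]=b;cv2.imwrite("pics/hov.png",o)
```

```text
(no output)
```

View pics/hov.png

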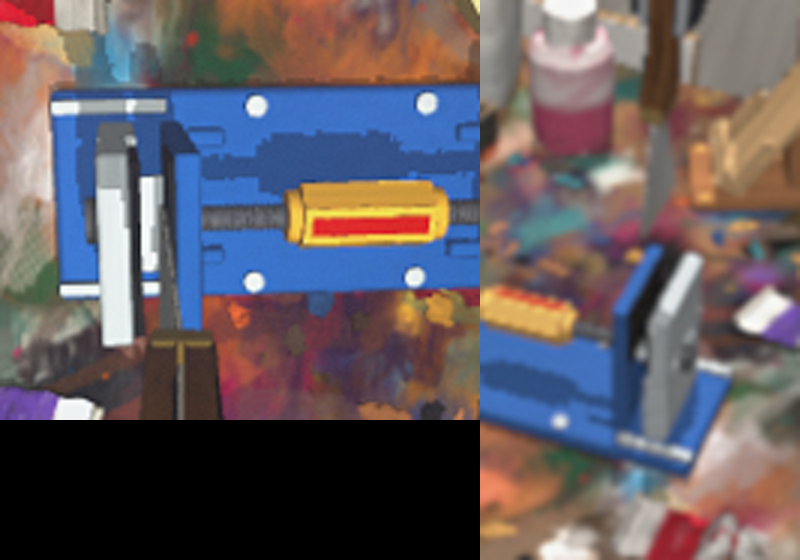

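The wrist crop (3x) agrees with the clamp model to about 1 px:
- Base corners: (50,92) and (60,297).
- Ledge: columns 140 to 162, rows 178 to 270.
- Slot: open between the pad at column 140 and the post at column 177.
- Blade: edge at about (165,205), hanging over the slot.
- Stripe: middle at (372,226).

The side crop confirms the blade is above the slot. I shift 1 mm away from the robot and lower.

Run:
```python
from h import *
C=clampT(.5754,.0728,.0824)
A=slotT(C,[0,-.0915,.172]);rows(A);B=slotT(C,[0,-.0915,.084]);rows(B,A,4)
```

```text
1 rows of t(mm) [1.9 0.6 3.6] w [ 0.0013 -0.0003 -0.0021]
4 rows of t(mm) [ 0.  -1.6 21.9] w [-0. -0.  0.]
```

```bash
python3 -m inch '[{"tx":1.9,"ty":0.6,"tz":3.6,"wx":0,"wy":0,"wz":0},{"tx":0,"ty":-1.6,"tz":20,"wx":0,"wy":0,"wz":0},{"tx":0,"ty":-1.6,"tz":15,"wx":0,"wy":0,"wz":0},{"tx":0,"ty":-1.0,"tz":15,"wx":0,"wy":0,"wz":0},{"tx":0,"ty":0,"tz":0,"wx":0,"wy":0,"wz":0},{"tx":0,"ty":0,"tz":0,"wx":0,"wy":0,"wz":0}]'
python3 -m inch '[{"tx":0,"ty":-1.1,"tz":13,"wx":0,"wy":0,"wz":0},{"tx":0,"ty":-1.1,"tz":15,"wx":0,"wy":0,"wz":0},{"tx":0,"ty":0,"tz":0,"wx":0,"wy":0,"wz":0},{"tx":0,"ty":0,"tz":0,"wx":0,"wy":0,"wz":0}]'
python3 - <<'E'
from h import *
C=clampT(.5754,.0728,.0824);X=np.linalg.inv(C)@cur();print("tip in clamp mm",tf(X,TIP)*1e3)
print(sensors.get_state()["moment"])
E
```

```text
time_s: 5.6
position: [0.4801, 0.0702, 0.2642]
ee_rot: [[-0.082, 0.994, 0.072], [0.997, 0.082, 0.007], [0.001, 0.072, -0.997]]
ft_force: [-0.5, 0.3, -0.6]
finger_gap: 0.0144
finger_force: 39.8
time_s: 6.0
position: [0.48, 0.0706, 0.2359]
ee_rot: [[-0.083, 0.994, 0.072], [0.997, 0.083, 0.007], [0.001, 0.072, -0.997]]
ft_force: [-0.5, 0.6, -0.7]
finger_gap: 0.0143
finger_force: 39.8
tip in clamp mm [[ -1.7527 -91.4776  93.7584]]
[0.0367 0.1059 0.0153]
```

```bash
python3 -m inch '[{"tx":0,"ty":-0.7,"tz":10,"wx":0,"wy":0,"wz":0},{"tx":0,"ty":-0.3,"tz":5,"wx":0,"wy":0,"wz":0},{"tx":0,"ty":0,"tz":0,"wx":0,"wy":0,"wz":0},{"tx":0,"ty":0,"tz":0,"wx":0,"wy":0,"wz":0}]'
python3 -m inch '[{"tx":0,"ty":-0.2,"tz":2,"wx":0,"wy":0,"wz":0},{"tx":0,"ty":0,"tz":0,"wx":0,"wy":0,"wz":0},{"tx":0,"ty":0,"tz":0,"wx":0,"wy":0,"wz":0}]'
python3 -m inch '[{"tx":0,"ty":-0.2,"tz":2,"wx":0,"wy":0,"wz":0},{"tx":0,"ty":0,"tz":0,"wx":0,"wy":0,"wz":0},{"tx":0,"ty":0,"tz":0,"wx":0,"wy":0,"wz":0}]'
```

```text
time_s: 6.4
position: [0.4801, 0.0707, 0.2207]
ee_rot: [[-0.083, 0.994, 0.072], [0.997, 0.083, 0.007], [0.001, 0.072, -0.997]]
ft_force: [-0.2, 0.6, -0.3]
finger_gap: 0.0144
finger_force: 39.9
time_s: 6.7
position: [0.4802, 0.0707, 0.2188]
ee_rot: [[-0.083, 0.994, 0.072], [0.997, 0.083, 0.007], [0.001, 0.072, -0.997]]
ft_force: [0.4, 1.2, -1.2]
finger_gap: 0.0141
finger_force: 39.9
time_s: 7.0
position: [0.48, 0.0707, 0.2167]
ee_rot: [[-0.083, 0.994, 0.072], [0.997, 0.083, 0.007], [0.001, 0.072, -0.997]]
ft_force: [-0.6, -0.1, -0.4]
finger_gap: 0.0143
finger_force: 39.9
```

```bash
python3 -m inch '[{"tx":0,"ty":-0.1,"tz":1.5,"wx":0,"wy":0,"wz":0},{"tx":0,"ty":0,"tz":0,"wx":0,"wy":0,"wz":0},{"tx":0,"ty":0,"tz":0,"wx":0,"wy":0,"wz":0}]' | grep -E "pos|ft"
python3 -m inch '[{"tx":0,"ty":-0.1,"tz":1.5,"wx":0,"wy":0,"wz":0},{"tx":0,"ty":0,"tz":0,"wx":0,"wy":0,"wz":0},{"tx":0,"ty":0,"tz":0,"wx":0,"wy":0,"wz":0}]'| grep -E "pos|ft"
python3 -m inch '[{"tx":0,"ty":-0.1,"tz":1.5,"wx":0,"wy":0,"wz":0},{"tx":0,"ty":0,"tz":0,"wx":0,"wy":0,"wz":0},{"tx":0,"ty":0,"tz":0,"wx":0,"wy":0,"wz":0}]'| grep -E "pos|ft"
```

```text
position: [0.48, 0.0707, 0.2152]
ft_force: [0.2, -0.4, -1.2]
position: [0.4802, 0.0707, 0.2138]
ft_force: [-0.1, 0.2, -0.4]
position: [0.4805, 0.0706, 0.2133]
ft_force: [-2.1, -1.4, 7.7]
```

```bash
python3 -m inch '[{"tx":0,"ty":0.1,"tz":-1.2,"wx":0,"wy":0,"wz":0},{"tx":0,"ty":0,"tz":0,"wx":0,"wy":0,"wz":0}]' | grep -E "pos|ft"
python3 -m inch '[{"tx":0,"ty":0,"tz":0,"wx":0,"wy":0,"wz":0},{"tx":0,"ty":0,"tz":0,"wx":0,"wy":0,"wz":0},{"tx":0,"ty":0,"tz":0,"wx":0,"wy":0,"wz":0}]' 20
python3 -m inch '[{"tx":0,"ty":0,"tz":0,"wx":0,"wy":0,"wz":0},{"tx":0,"ty":0,"tz":0,"wx":0,"wy":0,"wz":0},{"tx":0,"ty":0,"tz":0,"wx":0,"wy":0,"wz":0},{"tx":0,"ty":0,"tz":0,"wx":0,"wy":0,"wz":0}]' 30
python3 -m inch '[{"tx":0,"ty":0,"tz":0,"wx":0,"wy":0,"wz":0},{"tx":0,"ty":0,"tz":0,"wx":0,"wy":0,"wz":0},{"tx":0,"ty":0,"tz":0,"wx":0,"wy":0,"wz":0},{"tx":0,"ty":0,"tz":0,"wx":0,"wy":0,"wz":0},{"tx":0,"ty":0,"tz":0,"wx":0,"wy":0,"wz":0}]' 85
python3 - <<'E'
from h import *
import cv2
for n in ("wrist","side","top"): cv2.imwrite(f"pics/r_{n[0]}.png",optics.grab_frame(n)[:,:,::-1])
a,b=cv2.imread("pics/h_w.png").astype(int),cv2.imread("pics/r_w.png").astype(int)
print([(c,b[215,c].tolist()) for c in range(290,350,4)])
t,w,s=cam("top"),cam("wrist"),cam("side");C=clampT(.5754,.0728,.0824)
# expected handle end (top) for a range of lean angles (toward +y)
for L in (-10,-4,0,4,10):
    a=np.radians(L); e=np.array([0,-.0915+.19*np.sin(a)+.0065*np.cos(a),.074+.19*np.cos(a)]);print(L,[np.round(proj(c,tf(C,e)),1).tolist() for c in (t,s,w)])
E
```

```text
position: [0.4802, 0.0706, 0.2136]
ft_force: [-0.6, -0.6, 1.4]
time_s: 8.4
position: [0.48, 0.0706, 0.2133]
ee_rot: [[-0.083, 0.994, 0.072], [0.997, 0.083, 0.007], [0.001, 0.072, -0.997]]
ft_force: [0.3, 0.4, 0.2]
finger_gap: 0.02
finger_force: 0.0
time_s: 8.8
position: [0.4801, 0.0707, 0.2134]
ee_rot: [[-0.083, 0.994, 0.072], [0.997, 0.083, 0.007], [0.001, 0.072, -0.997]]
ft_force: [0.4, 0.1, -0.6]
finger_gap: 0.0301
finger_force: 0.0
time_s: 9.3
position: [0.4801, 0.0707, 0.2135]
ee_rot: [[-0.083, 0.994, 0.072], [0.997, 0.083, 0.007], [0.001, 0.072, -0.997]]
ft_force: [-0.2, -0.4, 0.0]
finger_gap: 0.0848
finger_force: 0.0
[(290, [52, 61, 83]), (294, [52, 56, 76]), (298, [49, 55, 76]), (302, [52, 55, 77]), (306, [53, 55, 74]), (310, [53, 62, 92]), (314, [60, 87, 109]), (318, [201, 180, 148]), (322, [56, 45, 46]), (326, [198, 113, 57]), (330, [232, 139, 67]), (334, [231, 136, 68]), (338, [144, 109, 153]), (342, [132, 93, 163]), (346, [145, 102, 157])]
-10 [[[284.6, 225.0]], [[344.2, 187.2]], [[268.5, 344.5]]]
-4 [[[284.0, 216.6]], [[336.3, 184.6]], [[323.4, 346.6]]]
0 [[[283.6, 211.1]], [[331.1, 183.3]], [[359.9, 345.6]]]
4 [[[283.3, 205.7]], [[325.9, 182.4]], [[395.4, 342.7]]]
10 [[[282.9, 197.8]], [[318.3, 181.6]], [[444.5, 335.1]]]
```

```bash
cat >> h.py <<'E'
C=clampT(.5754,.0728,.0824)
def slv(th,back=0.,y=.012): # th deg; gripping pose at the sleeve, 'back' m behind along tool
    R0=np.c_[-C[:3,1],-C[:3,0],-C[:3,2]]
    R=Ro.from_rotvec(np.radians(th)*C[:3,1]).as_matrix()@R0
    g=tf(C,[0,y,.063])[0]; return pose(g+R[:,2]*(.019-back),R)
def path(Tt,T0,k=5):
    D=np.linalg.inv(T0)@Tt
    for q in np.linspace(0,1,k): X=T0@np.real(expm(logm(D)*q)); print(X[:3,3])
E
python3 -m inch '[{"tx":0,"ty":0,"tz":-20,"wx":0,"wy":0,"wz":0},{"tx":0,"ty":0,"tz":-30,"wx":0,"wy":0,"wz":0},{"tx":0,"ty":0,"tz":-40,"wx":0,"wy":0,"wz":0},{"tx":0,"ty":0,"tz":-40,"wx":0,"wy":0,"wz":0},{"tx":0,"ty":0,"tz":0,"wx":0,"wy":0,"wz":0},{"tx":0,"ty":0,"tz":0,"wx":0,"wy":0,"wz":0}]'
python3 - <<'E'
from h import *
import cv2
print(sensors.get_state()["qpos"])
Tt=slv(-24,.27);print(Tt);rows(Tt);path(Tt,cur())
for n in ("wrist","side","top"): cv2.imwrite(f"pics/u_{n[0]}.png",optics.grab_frame(n)[:,:,::-1])
# near handle in the side view: brown columns by row
s=cv2.imread("pics/u_s.png").astype(int)
for r in range(176,226,4): print(r,[c for c in range(305,360) if s[r,c,2]-s[r,c,0]>25 and s[r,c].max()<130])
E
```

```text
time_s: 10.05
position: [0.4714, 0.0699, 0.344]
ee_rot: [[-0.083, 0.994, 0.074], [0.997, 0.083, 0.007], [0.001, 0.075, -0.997]]
ft_force: [0.2, -0.1, -0.5]
finger_gap: 0.0848
finger_force: 0.0
[ 0.1502 -0.01   -0.1771  1.3291 -0.0042  1.6377]
[[-0.9966 -0.0752  0.0335  0.579 ]
 [-0.0823  0.9104 -0.4054  0.1755]
 [ 0.     -0.4067 -0.9135  0.2923]
 [ 0.      0.      0.      1.    ]]
12 rows of t(mm) [ 0.3 14.5  2.2] w [ 0.0323 -0.0226 -0.13  ]
[0.4714 0.0699 0.344 ]
[0.5139 0.0797 0.3392]
[0.5491 0.1037 0.329 ]
[0.5718 0.1377 0.3132]
[0.579  0.1755 0.2923]
176 [323, 324, 325, 343]
180 [335, 336, 343]
184 [331, 352, 353, 354, 355]
188 [305, 306, 320, 321, 322, 333, 334, 335, 336, 337, 338, 339, 340, 341, 342, 343, 344, 345, 346, 347, 348, 350, 351, 352]
192 [305, 306, 320, 321, 322, 331, 332, 333, 334, 335, 336, 337, 338, 339, 340, 341, 345, 346, 347, 348, 349, 350, 352, 353]
196 [305, 306, 307, 308, 309, 310, 316, 317, 318, 319, 320, 321, 322, 335, 336, 337, 338, 339, 340, 341, 344, 345, 346, 347, 348, 349, 350]
200 [305, 333, 334, 335, 336, 337, 338, 339, 340, 341, 342, 343, 344, 345, 346, 347, 348, 349]
204 [306, 340, 341, 342, 343, 344, 345, 346, 347]
208 [339, 340, 341, 342, 343, 344, 345]
212 [337, 338, 339, 340, 341, 342, 343, 344, 345, 346, 347, 348, 349]
216 [335, 336, 337, 338, 339, 340, 341, 342, 343]
220 [308, 324, 325, 326, 327, 328, 329, 335, 336, 337, 338, 339, 340, 341, 342, 356]
224 [306, 307, 308, 316, 317, 319, 320, 335, 336, 337, 338, 347, 350, 351, 352, 353, 354, 355, 356]
```

```bash
python3 -m inch '[{"tx":0.3,"ty":14.5,"tz":2.2,"wx":0.0323,"wy":-0.0226,"wz":-0.13},{"tx":0.3,"ty":14.5,"tz":2.2,"wx":0.0323,"wy":-0.0226,"wz":-0.13},{"tx":0.3,"ty":14.5,"tz":2.2,"wx":0.0323,"wy":-0.0226,"wz":-0.13},{"tx":0.3,"ty":14.5,"tz":2.2,"wx":0.0323,"wy":-0.0226,"wz":-0.13},{"tx":0.3,"ty":14.5,"tz":2.2,"wx":0.0323,"wy":-0.0226,"wz":-0.13},{"tx":0.3,"ty":14.5,"tz":2.2,"wx":0.0323,"wy":-0.0226,"wz":-0.13}]' 50 >/dev/null
python3 -m inch '[{"tx":0.3,"ty":14.5,"tz":2.2,"wx":0.0323,"wy":-0.0226,"wz":-0.13},{"tx":0.3,"ty":14.5,"tz":2.2,"wx":0.0323,"wy":-0.0226,"wz":-0.13},{"tx":0.3,"ty":14.5,"tz":2.2,"wx":0.0323,"wy":-0.0226,"wz":-0.13},{"tx":0.3,"ty":14.5,"tz":2.2,"wx":0.0323,"wy":-0.0226,"wz":-0.13},{"tx":0.3,"ty":14.5,"tz":2.2,"wx":0.0323,"wy":-0.0226,"wz":-0.13},{"tx":0.3,"ty":14.5,"tz":2.2,"wx":0.0323,"wy":-0.0226,"wz":-0.13},{"tx":0,"ty":0,"tz":0,"wx":0,"wy":0,"wz":0},{"tx":0,"ty":0,"tz":0,"wx":0,"wy":0,"wz":0}]'
python3 - <<'E'
from h import *
import cv2
print(sensors.get_state()["qpos"]);rows(slv(-24,.10))
c=cam("wrist");im=optics.grab_frame("wrist")[:,:,::-1];cv2.imwrite("pics/s_w.png",im)
h=cv2.cvtColor(im,cv2.COLOR_BGR2HSV)
ye=cv2.inRange(h,(18,120,120),(32,255,255));re=cv2.inRange(h,(0,180,120),(6,255,255))|cv2.inRange(h,(174,180,120),(180,255,255))
p=proj(c,tf(C,[[0,-.028,.063],[0,.028,.063],[0,0,.076]]));print("pred",p)
x,y=p[2].astype(int);R=50
for m in (ye,re):
    n,l,st,ce=cv2.connectedComponentsWithStats(m); 
    for k in range(1,n):
        if st[k,4]>40 and abs(ce[k]-[x,y]).max()<60: print(st[k],ce[k])
E
```

```text
time_s: 11.6
position: [0.577, 0.1754, 0.2897]
ee_rot: [[-0.997, -0.076, 0.029], [-0.081, 0.91, -0.406], [0.004, -0.407, -0.913]]
ft_force: [0.1, -0.4, 0.6]
finger_gap: 0.0498
finger_force: 0.0
[ 0.4999  0.4453  0.2042  1.513  -0.3796  0.453 ]
4 rows of t(mm) [-0.6 -0.3 41.9] w [-0.0002 -0.0011  0.0002]
pred [[318.7748 133.    ]
 [318.8035 177.6295]
 [314.3816 157.5627]]
[310 128  21  57 833] [321.8331 155.623 ]
[296 171   8  20  89] [300.0112 180.191 ]
[313 208  16   7  65] [320.6615 211.5846]
[312 137   6  40 181] [314.4309 156.1934]
```

```bash
python3 -m inch '[{"tx":-0.6,"ty":0,"tz":42,"wx":0,"wy":0,"wz":0},{"tx":-0.6,"ty":0,"tz":42,"wx":0,"wy":0,"wz":0},{"tx":-0.6,"ty":0,"tz":42,"wx":0,"wy":0,"wz":0},{"tx":-0.6,"ty":0,"tz":42,"wx":0,"wy":0,"wz":0},{"tx":0,"ty":0,"tz":0,"wx":0,"wy":0,"wz":0},{"tx":0,"ty":0,"tz":0,"wx":0,"wy":0,"wz":0}]'
python3 - <<'E'
from h import *
import cv2
print(sensors.get_state()["qpos"]);rows(slv(-24,0),None,4)
c=cam("wrist");im=optics.grab_frame("wrist")[:,:,::-1];cv2.imwrite("pics/s2_w.png",im)
h=cv2.cvtColor(im,cv2.COLOR_BGR2HSV)
ye=cv2.inRange(h,(14,120,60),(34,255,255));re=cv2.inRange(h,(0,180,100),(6,255,255))|cv2.inRange(h,(174,180,100),(180,255,255))
for q in (0,6,12):
  a=np.radians(q);print(q,proj(c,tf(C,[[.013*np.sin(a),0,.063+.013*np.cos(a)]])))
p=proj(c,tf(C,[[0,-.028,.063],[0,.028,.063]]));print("pred",p)
for m in (ye,re):
    n,l,st,ce=cv2.connectedComponentsWithStats(m); 
    for k in range(1,n):
        if st[k,4]>60 and abs(ce[k]-p[0]).max()<80: print(st[k],ce[k])
E
```

```text
time_s: 12.25
position: [0.5852, 0.1065, 0.1381]
ee_rot: [[-0.997, -0.074, 0.03], [-0.08, 0.911, -0.406], [0.003, -0.407, -0.914]]
ft_force: [0.2, 0.4, 0.9]
finger_gap: 0.0501
finger_force: 0.0
[ 0.3962  0.4614 -0.1196  1.1303 -0.3959  0.3441]
4 rows of t(mm) [ 0.1  0.2 25.2] w [ 0.     -0.001  -0.0003]
0 [[312.5327 197.6974]]
6 [[310.8395 197.4326]]
12 [[309.2611 197.116 ]]
pred [[319.9611 155.2787]
 [320.0715 227.6054]]
[306  85  32   7 189] [321.6825  87.5397]
[ 304  146   37   94 2522] [324.6967 190.8307]
[280 203  18  32 356] [290.2809 217.5169]
[308 162  10  68 582] [312.6959 195.4656]
```

```bash
python3 -m inch '[{"tx":0,"ty":1.6,"tz":25,"wx":0,"wy":0,"wz":0},{"tx":0,"ty":0,"tz":25,"wx":0,"wy":0,"wz":0},{"tx":0,"ty":0,"tz":25,"wx":0,"wy":0,"wz":0},{"tx":0,"ty":0,"tz":15,"wx":0,"wy":0,"wz":0},{"tx":0,"ty":0,"tz":0,"wx":0,"wy":0,"wz":0}]' | grep -E "pos|ft"
python3 -m inch '[{"tx":0,"ty":0,"tz":10,"wx":0,"wy":0,"wz":0},{"tx":0,"ty":0,"tz":0,"wx":0,"wy":0,"wz":0},{"tx":0,"ty":0,"tz":0,"wx":0,"wy":0,"wz":0}]'
python3 -m inch '[{"tx":0,"ty":0,"tz":0,"wx":0,"wy":0,"wz":0},{"tx":0,"ty":0,"tz":0,"wx":0,"wy":0,"wz":0},{"tx":0,"ty":0,"tz":0,"wx":0,"wy":0,"wz":0},{"tx":0,"ty":0,"tz":0,"wx":0,"wy":0,"wz":0},{"tx":0,"ty":0,"tz":0,"wx":0,"wy":0,"wz":0}]' 0 30
python3 - <<'E'
from h import *
print(sensors.get_state()["qpos"],sensors.get_state()["moment"]);X=np.linalg.inv(C)@cur();print(X)
rows(slv(-24,0),None,1)
print("swing step");rows(slv(-16),slv(-24),1)
E
```

```text
position: [0.5884, 0.0728, 0.0552]
ft_force: [0.2, -0.3, 0.3]
time_s: 13.1
position: [0.589, 0.0691, 0.0464]
ee_rot: [[-0.997, -0.076, 0.032], [-0.083, 0.911, -0.405], [0.001, -0.406, -0.914]]
ft_force: [0.2, -0.0, -0.0]
finger_gap: 0.0502
finger_force: 0.0
time_s: 13.6
position: [0.5888, 0.0684, 0.0465]
ee_rot: [[-0.997, -0.076, 0.032], [-0.083, 0.91, -0.406], [0.001, -0.407, -0.913]]
ft_force: [-1.0, -1.2, 4.6]
finger_gap: 0.0255
finger_force: 29.5
[ 0.3373  0.522  -0.2547  0.9073 -0.4049  0.2776] [-0.0934  0.1826 -0.0575]
[[ 0.0003 -0.9133  0.4074  0.0055]
 [-1.     -0.0009 -0.0011  0.013 ]
 [ 0.0014 -0.4074 -0.9133  0.0465]
 [ 0.      0.      0.      1.    ]]
1 rows of t(mm) [ 1.  -1.6  1.7] w [-0.0007 -0.0011  0.0009]
swing step
1 rows of t(mm) [ 0.   2.6 -0.2] w [-0.1396  0.      0.    ]
```

```bash
cat > q.py <<'E'
from h import *
s=sensors.get_state();X=np.linalg.inv(C)@cur();g=X[:3,3]-.019*X[:3,2]
print("t",s["time_s"],"theta",np.degrees(np.arctan2(-X[0,2],-X[2,2])),"grasp xyz mm",g*1e3,"F",np.array(s["ft_force"]),"M",np.array(s["moment"]),"Mclamp",C[:3,:3].T@np.array(s["moment"]),"q",np.array(s["qpos"]),"gap",s["finger_gap"],s["finger_force"])
E
python3 -m inch '[{"tx":0,"ty":2.6,"tz":-0.2,"wx":-0.135,"wy":0,"wz":0},{"tx":0,"ty":2.6,"tz":-0.2,"wx":-0.135,"wy":0,"wz":0},{"tx":0,"ty":2.6,"tz":-0.2,"wx":-0.135,"wy":0,"wz":0},{"tx":0,"ty":2.6,"tz":-0.2,"wx":-0.135,"wy":0,"wz":0},{"tx":0,"ty":0,"tz":0,"wx":0,"wy":0,"wz":0},{"tx":0,"ty":0,"tz":0,"wx":0,"wy":0,"wz":0}]' | grep -E "ft"; python3 q.py
```

```text
ft_force: [-1.4, -1.3, 8.6]
t 14.2 theta 6.914986201067517 grasp xyz mm [-1.7007 12.9897 63.9719] F [-1.4221 -1.3208  8.5892] M [-0.2348  0.4919  0.3639] Mclamp [-0.5095 -0.1935  0.3639] q [ 0.0644  0.4395 -0.3214  0.8135  0.1206 -0.0166] gap 0.025515490057454744 36.039449361562674
```

```bash
python3 -m inch '[{"tx":0,"ty":2.6,"tz":-0.2,"wx":-0.135,"wy":0,"wz":0},{"tx":0,"ty":2.6,"tz":-0.2,"wx":-0.135,"wy":0,"wz":0},{"tx":0,"ty":2.6,"tz":-0.2,"wx":-0.135,"wy":0,"wz":0},{"tx":0,"ty":2.6,"tz":-0.2,"wx":-0.135,"wy":0,"wz":0},{"tx":0,"ty":0,"tz":0,"wx":0,"wy":0,"wz":0},{"tx":0,"ty":0,"tz":0,"wx":0,"wy":0,"wz":0}]' | grep -E "ft"; python3 q.py
```

```text
ft_force: [-2.7, -7.7, 10.8]
t 14.8 theta 37.86360832553204 grasp xyz mm [-1.4976 13.0577 63.5803] F [-2.6886 -7.6705 10.8059] M [-0.4356  0.4284  0.5316] Mclamp [-0.4628 -0.3989  0.5316] q [-0.1886  0.5921 -0.2445  0.9412  0.6323 -0.3358] gap 0.025403850171592156 35.30605893989559
```

```bash
python3 -m inch '[{"tx":0,"ty":0,"tz":0,"wx":0,"wy":0,"wz":0},{"tx":0,"ty":0,"tz":0,"wx":0,"wy":0,"wz":0},{"tx":0,"ty":0,"tz":0,"wx":0,"wy":0,"wz":0},{"tx":0,"ty":0,"tz":0,"wx":0,"wy":0,"wz":0}]' 50 | grep -E "ft|gap"; python3 q.py
python3 -m inch '[{"tx":0,"ty":-2.5,"tz":-0.2,"wx":0.131,"wy":0,"wz":0},{"tx":0,"ty":-2.5,"tz":-0.2,"wx":0.131,"wy":0,"wz":0},{"tx":0,"ty":-2.5,"tz":-0.2,"wx":0.131,"wy":0,"wz":0},{"tx":0,"ty":-2.5,"tz":-0.2,"wx":0.131,"wy":0,"wz":0},{"tx":0,"ty":-2.5,"tz":-0.2,"wx":0.131,"wy":0,"wz":0},{"tx":0,"ty":-2.5,"tz":-0.2,"wx":0.131,"wy":0,"wz":0},{"tx":0,"ty":-2.5,"tz":-0.2,"wx":0.131,"wy":0,"wz":0},{"tx":0,"ty":-2.5,"tz":-0.2,"wx":0.131,"wy":0,"wz":0}]' | grep ft
python3 -m inch '[{"tx":0,"ty":0,"tz":0,"wx":0,"wy":0,"wz":0},{"tx":0,"ty":0,"tz":0,"wx":0,"wy":0,"wz":0}]' | grep -E "ft|gap"; python3 q.py
python3 - <<'E'
from h import *
import cv2
for n in ("wrist","side"): cv2.imwrite(f"pics/v_{n[0]}.png",optics.grab_frame(n)[:,:,::-1])
E
```

```text
ft_force: [0.4, 0.2, 0.2]
finger_gap: 0.05
t 15.2 theta 37.86567687163447 grasp xyz mm [-3.1694 12.2929 62.8468] F [0.3922 0.1757 0.2474] M [-0.5678 -0.06   -0.012 ] Mclamp [ 0.0131 -0.5708 -0.012 ] q [-0.1861  0.5919 -0.2469  0.939   0.6323 -0.3363] gap 0.05004131867934551 0.0
ft_force: [0.7, -0.6, -0.5]
ft_force: [0.6, -0.7, -0.3]
finger_gap: 0.0501
t 16.2 theta -22.063839827268048 grasp xyz mm [-3.5179 12.1997 62.733 ] F [ 0.5956 -0.72   -0.258 ] M [ 0.3967  0.0242 -0.0473] Mclamp [ 0.0086  0.3973 -0.0473] q [ 0.3238  0.5117 -0.2633  0.8953 -0.3727  0.2574] gap 0.05011538938751185 0.0
```

```bash
python3 -m inch '[{"tx":0,"ty":-2,"tz":0,"wx":0,"wy":0,"wz":0},{"tx":0,"ty":0,"tz":0,"wx":0,"wy":0,"wz":0}]' | grep -E "ft"
python3 -m inch '[{"tx":0,"ty":0,"tz":0,"wx":0,"wy":0,"wz":0},{"tx":0,"ty":0,"tz":0,"wx":0,"wy":0,"wz":0},{"tx":0,"ty":0,"tz":0,"wx":0,"wy":0,"wz":0},{"tx":0,"ty":0,"tz":0,"wx":0,"wy":0,"wz":0},{"tx":0,"ty":0,"tz":0,"wx":0,"wy":0,"wz":0}]' 0 35 | grep -E "ft|gap"; python3 q.py
python3 -m inch '[{"tx":0,"ty":2.6,"tz":-0.2,"wx":-0.135,"wy":0,"wz":0},{"tx":0,"ty":2.6,"tz":-0.2,"wx":-0.135,"wy":0,"wz":0},{"tx":0,"ty":2.6,"tz":-0.2,"wx":-0.135,"wy":0,"wz":0},{"tx":0,"ty":2.6,"tz":-0.2,"wx":-0.135,"wy":0,"wz":0},{"tx":0,"ty":0,"tz":0,"wx":0,"wy":0,"wz":0},{"tx":0,"ty":0,"tz":0,"wx":0,"wy":0,"wz":0}]' | grep -E "ft"; python3 q.py
```

```text
ft_force: [0.3, -0.8, 0.2]
ft_force: [-1.0, 4.4, 0.2]
finger_gap: 0.0253
t 17.0 theta -21.95075411636418 grasp xyz mm [-2.1101 12.658  63.9121] F [-0.9893  4.4331  0.2223] M [1.4755 0.2106 0.0991] Mclamp [-0.0884  1.4878  0.0991] q [ 0.3205  0.5093 -0.2634  0.8951 -0.3712  0.2551] gap 0.025277309311300636 38.57406292227097
ft_force: [0.9, 5.0, -3.4]
t 17.6 theta 9.074731244840153 grasp xyz mm [-1.5971 12.6286 64.0321] F [ 0.859   4.9656 -3.4073] M [ 1.0123 -0.2252  0.2493] Mclamp [0.3078 0.9904 0.2493] q [ 0.0446  0.4425 -0.3208  0.8158  0.1582 -0.0378] gap 0.025341310322093184 40.162185272492934
```

```bash
python3 -m inch '[{"tx":0,"ty":2.6,"tz":-0.2,"wx":-0.135,"wy":0,"wz":0},{"tx":0,"ty":2.6,"tz":-0.2,"wx":-0.135,"wy":0,"wz":0},{"tx":0,"ty":2.6,"tz":-0.2,"wx":-0.135,"wy":0,"wz":0},{"tx":0,"ty":0,"tz":0,"wx":0,"wy":0,"wz":0},{"tx":0,"ty":0,"tz":0,"wx":0,"wy":0,"wz":0}]' | grep -E "ft"; python3 q.py
python3 -m inch '[{"tx":0,"ty":0.7,"tz":0,"wx":-0.035,"wy":0,"wz":0},{"tx":0,"ty":0,"tz":0,"wx":0,"wy":0,"wz":0},{"tx":0,"ty":0,"tz":0,"wx":0,"wy":0,"wz":0}]' | grep -E "ft"; python3 q.py
```

```text
ft_force: [1.6, 4.7, -2.3]
t 18.1 theta 32.214346756432846 grasp xyz mm [-1.2357 12.6285 63.8846] F [ 1.6171  4.6516 -2.3   ] M [ 0.1854 -0.4397  0.0765] Mclamp [0.4534 0.1486 0.0765] q [-0.1493  0.5473 -0.2702  0.8992  0.545  -0.2707] gap 0.025137645588504592 41.40462031820789
ft_force: [3.0, 4.1, -4.5]
t 18.4 theta 34.03933414321069 grasp xyz mm [-1.2604 12.6325 63.9202] F [ 2.9534  4.1202 -4.4879] M [-0.2171 -0.481  -0.0601] Mclamp [ 0.4615 -0.256  -0.0601] q [-0.1625  0.5609 -0.2623  0.9124  0.5734 -0.2932] gap 0.025372229235616935 41.28086091543082
```

```bash
for i in 1; do python3 -m inch '[{"tx":0,"ty":0.7,"tz":0,"wx":-0.035,"wy":0,"wz":0},{"tx":0,"ty":0,"tz":0,"wx":0,"wy":0,"wz":0},{"tx":0,"ty":0,"tz":0,"wx":0,"wy":0,"wz":0}]' | grep -E "ft"; python3 q.py
python3 -m inch '[{"tx":0,"ty":0.7,"tz":0,"wx":-0.035,"wy":0,"wz":0},{"tx":0,"ty":0,"tz":0,"wx":0,"wy":0,"wz":0},{"tx":0,"ty":0,"tz":0,"wx":0,"wy":0,"wz":0}]' | grep -E "ft"; python3 q.py; done
```

```text
ft_force: [2.2, 5.3, -4.9]
t 18.7 theta 36.00496890600801 grasp xyz mm [-1.2165 12.6199 63.8893] F [ 2.1712  5.3081 -4.8604] M [-0.466  -0.5062 -0.1053] Mclamp [ 0.4661 -0.5061 -0.1053] q [-0.1764  0.5765 -0.2533  0.9275  0.6037 -0.3165] gap 0.02523888762974864 41.23835268546827
ft_force: [1.7, 5.2, -3.7]
t 19.0 theta 37.9610716656101 grasp xyz mm [-1.1141 12.6321 63.9704] F [ 1.6767  5.2342 -3.6806] M [-1.0366 -0.4822 -0.1405] Mclamp [ 0.3953 -1.0728 -0.1405] q [-0.1899  0.5927 -0.2435  0.9442  0.6333 -0.3409] gap 0.02528661940802763 42.84376484061795
```

```bash
python3 -m inch '[{"tx":0,"ty":0,"tz":0,"wx":0,"wy":0,"wz":0},{"tx":0,"ty":0,"tz":0,"wx":0,"wy":0,"wz":0},{"tx":0,"ty":0,"tz":0,"wx":0,"wy":0,"wz":0},{"tx":0,"ty":0,"tz":0,"wx":0,"wy":0,"wz":0}]' 50 | grep -E "ft|gap"; python3 q.py
python3 -m inch '[{"tx":0,"ty":0,"tz":-25,"wx":0,"wy":0,"wz":0},{"tx":0,"ty":0,"tz":-35,"wx":0,"wy":0,"wz":0},{"tx":0,"ty":0,"tz":-45,"wx":0,"wy":0,"wz":0},{"tx":0,"ty":0,"tz":-45,"wx":0,"wy":0,"wz":0},{"tx":0,"ty":0,"tz":-45,"wx":0,"wy":0,"wz":0},{"tx":0,"ty":0,"tz":0,"wx":0,"wy":0,"wz":0},{"tx":0,"ty":0,"tz":0,"wx":0,"wy":0,"wz":0}]' | grep -E "pos|ft"
python3 - <<'E'
from h import *
import cv2
F={n:optics.grab_frame(n)[:,:,::-1] for n in ("wrist","side","top")}
for n in F: cv2.imwrite(f"pics/f_{n[0]}.png",F[n])
a=F["wrist"][60:320,200:440];b=F["side"][150:290,245:375];c=F["top"][110:250,250:330]
o=np.zeros((600,800,3),np.uint8)
o[:390,:360]=cv2.resize(a,(360,390),interpolation=cv2.INTER_CUBIC);o[:474,360:]=cv2.resize(b,(440,474),interpolation=cv2.INTER_CUBIC)
cv2.imwrite("pics/fin.png",o)
w=cam("wrist");p=proj(w,tf(C,[[0,-.028,.063],[0,.028,.063]]));q=np.radians(126)
print("axis",p)
for d in (66,126):
    q=np.radians(d);print(d,"stripe",proj(w,tf(C,[[.013*np.sin(q),0,.063+.013*np.cos(q)]])))
h=cv2.cvtColor(F["wrist"],cv2.COLOR_BGR2HSV);re=cv2.inRange(h,(0,150,60),(7,255,255))|cv2.inRange(h,(174,150,60),(180,255,255))
n,l,st,ce=cv2.connectedComponentsWithStats(re)
for k in range(1,n):
    if st[k,4]>15 and abs(ce[k]-p.mean(0)).max()<60: print(st[k],ce[k])
E
```

```text
ft_force: [-0.0, -0.1, 0.2]
finger_gap: 0.0501
t 19.4 theta 37.992398717699736 grasp xyz mm [-0.8897 12.4828 64.4093] F [-0.0032 -0.132   0.1568] M [-0.6623 -0.0222 -0.0079] Mclamp [-0.0324 -0.6619 -0.0079] q [-0.1906  0.5922 -0.2435  0.9451  0.6338 -0.341 ] gap 0.050070884907857695 0.0
position: [0.5977, -0.0341, 0.2034]
ft_force: [-0.4, 0.2, -0.7]
axis [[318.6698 138.9891]
 [318.8952 192.8766]]
66 stripe [[312.5735 169.1532]]
126 stripe [[306.0506 166.7931]]
```

View pics/fin.png

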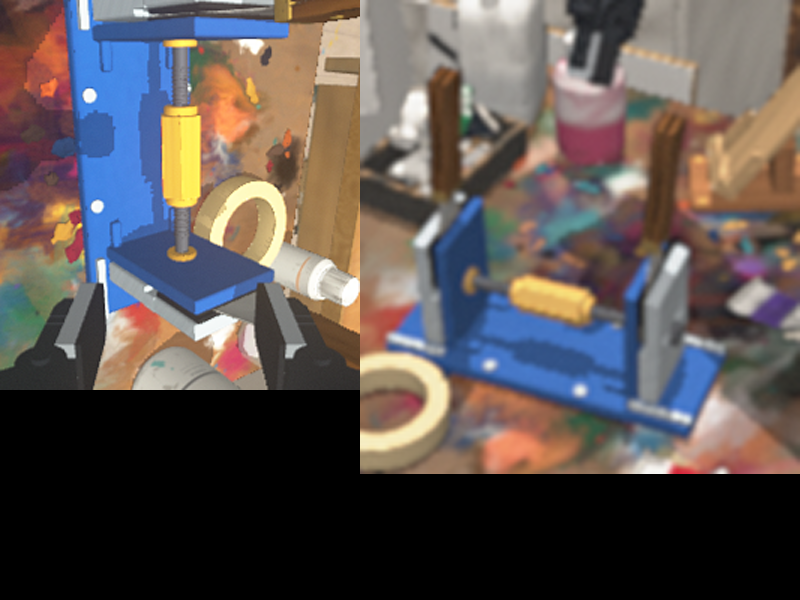

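The last picture shows both scrapers upright and clamped. The red stripe is no longer visible from the right-hand side, which fits about 126 degrees. The tape and the varnish bottle are in place. I regrip once more to confirm the sleeve is hard on its stop.

```bash
python3 -m inch '[{"tx":0,"ty":0,"tz":45,"wx":0,"wy":0,"wz":0},{"tx":0,"ty":0,"tz":45,"wx":0,"wy":0,"wz":0},{"tx":0,"ty":0,"tz":45,"wx":0,"wy":0,"wz":0},{"tx":0,"ty":0,"tz":35,"wx":0,"wy":0,"wz":0},{"tx":0,"ty":0,"tz":25,"wx":0,"wy":0,"wz":0},{"tx":0,"ty":0,"tz":0,"wx":0,"wy":0,"wz":0}]' | grep -E "ft"
python3 -m inch '[{"tx":0,"ty":-2.5,"tz":-0.2,"wx":0.135,"wy":0,"wz":0},{"tx":0,"ty":-2.5,"tz":-0.2,"wx":0.135,"wy":0,"wz":0},{"tx":0,"ty":-2.5,"tz":-0.2,"wx":0.135,"wy":0,"wz":0},{"tx":0,"ty":-2.5,"tz":-0.2,"wx":0.135,"wy":0,"wz":0},{"tx":0,"ty":-2.5,"tz":-0.2,"wx":0.135,"wy":0,"wz":0},{"tx":0,"ty":-2.5,"tz":-0.2,"wx":0.135,"wy":0,"wz":0},{"tx":0,"ty":-2.5,"tz":-0.2,"wx":0.135,"wy":0,"wz":0},{"tx":0,"ty":-2.5,"tz":-0.2,"wx":0.135,"wy":0,"wz":0}]' | grep ft
python3 -m inch '[{"tx":0,"ty":0,"tz":0,"wx":0,"wy":0,"wz":0},{"tx":0,"ty":0,"tz":0,"wx":0,"wy":0,"wz":0}]' | grep -E "ft|gap"; python3 q.py
```

```text
ft_force: [-0.4, -0.0, 0.4]
ft_force: [-0.3, -1.0, -0.1]
ft_force: [0.1, -0.5, -0.7]
finger_gap: 0.0504
t 21.85 theta -23.772794353070758 grasp xyz mm [-2.1475 12.3321 64.3894] F [ 0.1337 -0.5347 -0.7001] M [ 0.3783 -0.0157 -0.048 ] Mclamp [ 0.0467  0.3757 -0.048 ] q [ 0.3351  0.5199 -0.2552  0.9084 -0.4002  0.273 ] gap 0.05035199666180662 0.0
```

```bash
python3 -m inch '[{"tx":0,"ty":0,"tz":0,"wx":0,"wy":0,"wz":0},{"tx":0,"ty":0,"tz":0,"wx":0,"wy":0,"wz":0},{"tx":0,"ty":0,"tz":0,"wx":0,"wy":0,"wz":0},{"tx":0,"ty":0,"tz":0,"wx":0,"wy":0,"wz":0},{"tx":0,"ty":0,"tz":0,"wx":0,"wy":0,"wz":0}]' 0 40 | grep -E "ft|gap"; python3 q.py
python3 -m inch '[{"tx":0,"ty":0.7,"tz":0,"wx":-0.035,"wy":0,"wz":0},{"tx":0,"ty":0,"tz":0,"wx":0,"wy":0,"wz":0},{"tx":0,"ty":0,"tz":0,"wx":0,"wy":0,"wz":0}]' | grep -E "ft|gap"; python3 q.py
python3 -m inch '[{"tx":0,"ty":0.7,"tz":0,"wx":-0.035,"wy":0,"wz":0},{"tx":0,"ty":0,"tz":0,"wx":0,"wy":0,"wz":0},{"tx":0,"ty":0,"tz":0,"wx":0,"wy":0,"wz":0}]' | grep -E "ft|gap"; python3 q.py
```

```text
ft_force: [-0.6, 8.3, -1.6]
finger_gap: 0.0253
t 22.35 theta -23.521226791402796 grasp xyz mm [-2.3897 12.6656 64.6057] F [-0.593   8.3207 -1.616 ] M [1.9646 0.3242 0.1785] Mclamp [-0.1614  1.9846  0.1785] q [ 0.3334  0.5185 -0.2554  0.9073 -0.3962  0.2736] gap 0.025270639276045264 42.51533466973342
ft_force: [-1.1, 9.7, -3.1]
finger_gap: 0.0252
t 22.65 theta -21.53915542306236 grasp xyz mm [-2.2596 12.6759 64.5237] F [-1.0924  9.6903 -3.1026] M [1.4369 0.1212 0.128 ] Mclamp [-0.0025  1.442   0.128 ] q [ 0.3174  0.5065 -0.2642  0.8943 -0.3645  0.2528] gap 0.025190134662934103 45.57241188042099
ft_force: [1.4, 9.3, -6.8]
finger_gap: 0.0249
t 22.95 theta -19.556633533216008 grasp xyz mm [-2.1007 12.6895 64.2329] F [ 1.4077  9.3077 -6.7749] M [ 1.2915 -0.0943  0.1989] Mclamp [0.2003 1.2793 0.1989] q [ 0.301   0.4958 -0.2722  0.8822 -0.3323  0.2324] gap 0.02488608645254912 55.01304587814957
```

```bash
python3 -m inch '[{"tx":0,"ty":0,"tz":0,"wx":0,"wy":0,"wz":0},{"tx":0,"ty":0,"tz":0,"wx":0,"wy":0,"wz":0},{"tx":0,"ty":0,"tz":0,"wx":0,"wy":0,"wz":0},{"tx":0,"ty":0,"tz":0,"wx":0,"wy":0,"wz":0}]' 50 | grep -E "ft|gap"
python3 -m inch '[{"tx":0,"ty":0,"tz":-25,"wx":0,"wy":0,"wz":0},{"tx":0,"ty":0,"tz":-35,"wx":0,"wy":0,"wz":0},{"tx":0,"ty":0,"tz":-45,"wx":0,"wy":0,"wz":0},{"tx":0,"ty":0,"tz":-45,"wx":0,"wy":0,"wz":0},{"tx":0,"ty":0,"tz":-45,"wx":0,"wy":0,"wz":0},{"tx":0,"ty":0,"tz":-45,"wx":0,"wy":0,"wz":0},{"tx":0,"ty":0,"tz":0,"wx":0,"wy":0,"wz":0},{"tx":0,"ty":0,"tz":0,"wx":0,"wy":0,"wz":0}]' | grep -E "pos|ft"
python3 - <<'E'
from h import *
import cv2
s=optics.grab_frame("side")[:,:,::-1];cv2.imwrite("pics/z_s.png",s);p=cv2.imread("pics/f_s.png")
d=np.abs(s.astype(int)-p).max(2)>40
print("changed px: near scraper",d[180:225,325:350].sum(),"far scraper",d[165:215,260:280].sum(),"clamp",d[205:285,250:360].sum())
w=cam("wrist");im=optics.grab_frame("wrist");h=cv2.cvtColor(im,cv2.COLOR_RGB2HSV)
from cell import close_job
print(close_job())
E
```

```text
ft_force: [-0.9, -0.1, -0.6]
finger_gap: 0.0501
position: [0.5828, 0.1508, 0.2735]
ft_force: [0.2, -0.6, 0.2]
changed px: near scraper 55 far scraper 451 clamp 231
the job is handed in; nothing more can be done
None
```

The job is handed in: the scraper stands blade down on the ledge in the near slot, and the sleeve was turned until further turning only loaded the pads, which I take to be its stop. The last picture I viewed, taken before a final regrip to check the stop, showed both scrapers upright and clamped; the far-scraper area of the side view differed after that regrip, and I handed in without looking at why (the arm was also in another place).

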